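# Put the whetstone and the grinding disc away on edge

### The job

Put the abrasives away: take the large whetstone and the large grinding disc off the sloping stand and stand each upright on edge in the empty place of its own rack, the stone on its long edge in the empty sheet-metal channel, roughly centred along it, and the disc on the two cross rails between the empty set of wire tines. Both are brittle, so lower them in rather than letting them fall, and leave the smaller stone and disc and the other things on the bench where they are.

Things in the scene. Friction and masses are not known exactly. Their poses are not given: they have to be found in the camera images.
- parking_stand: Fixed wooden stand, base 140 (x) x 180 (y) x 14 mm, two sloping bays at y = -50 and +50 mm. In each an item leans on a ledge 26 mm above the bench and on two uprights (80 mm clear between, reaching 60 mm up its back), its upper edge leaning 0.38 rad from vertical towards the stand's +y. Which item is in which bay varies. Origin: centre under the base. A vise and a torch stand rise to its right.
- stone: Large whetstone, a grey flat slab 130 (its x) x 8 (its y, thickness) x 75 mm (its z, height), 0.15 to 0.3 kg. It starts leaning in a bay of the stand on its long edge. Origin: middle of the lower long edge, at mid-thickness; z runs up the slab, y is normal to its faces.
- disc: Large grinding disc, dark grey with a paper ring and a steel hub (flush for handling), 110 mm diameter, 8 mm thick, 0.13 to 0.25 kg. It starts leaning on its rim in the other bay. Origin: lowest point of the rim as it stands at the start, at mid-thickness; the disc's centre is 55 mm along z, y is the disc's axis.
- stone_center (a point): Centre of the large stone, 37.5 mm along z from its origin.
- disc_center (a point): Centre of the large disc, 55 mm along z from its origin.
- stone_rack: Fixed rack: wooden base 140 (x) x 110 (y) x 12 mm, two folded sheet-metal channels along x, 120 mm long, open-ended, at y = -26 (holds the small stone) and +26 mm (empty). Each is 12 mm wide inside, flaring to about 22 mm at the mouth, lips 46 mm above the bench. Origin: centre under the base, z up. The two racks may swap places.
- stone_slot (a point): Middle of the floor of the empty channel, 12 mm above the bench; axes as the stone rack. The middle of the stone's lower long edge belongs here.
- disc_rack: Fixed rack: wooden base 120 (x) x 110 (y) x 15 mm. Two 8 mm rails along y at x = -26 and +26 mm, axes 21 mm above the bench, carry the rim. Two sets of four 5 mm wire tines at y = -26 (holds the small disc) and +26 mm (empty): tines at x = -16 and +16 mm either side of a 12 mm gap flaring to 22 mm at the tips, 70 mm above the bench. Origin: centre under the base.
- disc_slot (a point): Lowest point of the large disc when it sits on both rails in the empty set of tines, 19 mm above the bench; axes as the disc rack.
- small_stone: Small whetstone 100 x 8 x 50 mm already standing in the stone rack; bystander, top 62 mm above the bench. Origin: middle of its lower edge.
- small_disc: Small grinding disc, 75 mm diameter, 8 mm thick, already standing in the disc rack; bystander, top 91 mm above the bench. Origin: lowest point of its rim.
- brass_stub: Brass rod stub 18 mm diameter, 62 mm tall, standing between the racks; bystander. Origin: centre of its underside.
- flux_tin: Round tin, 67 mm diameter, 31 mm tall, behind the racks; bystander. Origin: centre of its underside.
- tape_measure: Yellow tape measure 32 x 74 x 60 mm behind the stand; bystander. Origin: centre of its underside.

How it is judged:
By the outcome, as a careful person would: the job done as asked, in the order asked, and still so for the second after the job is handed in, with the robot touching nothing.
It also fails if it takes over 58 s, if anything falls off the work surface, if the arm or the gripper's body presses on something with over 40 N, if the wrist force passes 120 N, or if a joint passes its speed limit or range.

### The arm

A 6-joint arm with a two-finger parallel gripper is mounted at the origin on a cart in front of the work surface, level with it; the furniture and walls round the work are solid. World frame = base frame: x ahead of the robot, y to its left, z up, the work surface at z = 0. Lengths are in m, angles in degrees, forces in N, time in s.
With the tool pointing down it reaches from about 0.35 to 0.875 m from the base axis. Payload 4.2 kg.
Tool frame: the origin (TCP) lies midway between the tips of the shut fingers; the grasp point (between the pads) lies 19 mm behind it; z points along the fingers, y is the line along which they close (so a half turn about z gives the same grasp; the last joint's range is limited). The gripper opens to 87 mm and grips with 3 to 60 N. Pads are 19 mm wide; open, the fingers measure 117 mm over their backs; the gripper's body (75 mm by 190 mm) begins 51 mm behind the grasp point.
Start: joints at [89.072, 22.042, 0.453, 0, -68.411, -14.817], TCP at [0.17, 0.602, 0.202] pointing down, gripper open.
Joint ranges: [-179.83, 179.83], [-69.29, 118.12], [-61.27, 80.66], [-181.25, 117.63], [-171.15, -9.14], [-177.46, 177.46]. Speed limits (degrees/s): [159.86, 159.86, 180, 180, 180, 180].

### API

Orientations are given as [roll, pitch, yaw] about the fixed x, y, z axes, in that order (R = Rz(yaw) Ry(pitch) Rx(roll)).
In Python, from workcell import env gives the robot as it stands. The module is installed in compiled form; this text tells all that it offers. Calls block until the motion is done:
- env.goto(position, orientation): joint-space move of the TCP to a pose.
- env.move_straight(position, rotation=None, rate=0.15, force_limit=None): straight line of the TCP; rotation=None keeps the orientation; rate is the mean speed in m/s. With force_limit (N) it stops when the force on the tool has changed by that much, and returns True; else False.
- env.set_joints(angles): joint-space move.
- env.gripper_to(opening, grasp_force=None): opening from 0.0 (shut) to 1.0 (fully open); grasp_force is the grip in N (None keeps the last); returns when the fingers have stopped.
- env.dwell(seconds).
- env.inverse_kinematics(position, orientation): joint angles nearest the present ones, or None.
- env.read_state(): the state.
- env.grab_frame(name): name is "scene" or "top"; returns a dict with "image" (384x512x3 uint8, blue, green, red), "fx", "fy", "cx", "cy" (pixels), "position" and "orientation" of the camera in the world. Camera axes: x right, y up, looking along -z (the intrinsics and any distortion apply to the point x, -y, -z); pixel columns grow to the right and rows downward; lengths in m; the calibration is good to about 2 mm. A picture is of the moment at which its call begins. There is no depth.
A pose or a line that the arm cannot do raises env.Unreachable and nothing moves.
- env.close_job(): hands the job in; it is judged then, once.
Trained networks look in a picture, given as the dict that the camera call returned (one of the last four; its "shot" number tells which), for a name from the list of things; names that differ only in an ending like _2 or _b are one class to them, and where a whole thing is asked for, a point or a joint stands for the part that bears it (a point fixed in the world has none). Each returns a list of dicts, best first, with "score" (0 to 1); they miss things now and then, are a little off and sometimes report something else, mostly with a low value. They report only what shows in the picture. A call takes as long as a camera call.
- env.search_frame(picture, thing): "xyz" ([x, y, z] in m, in world coordinates, good to about 4 mm: the middle of the surface that is visible of it).
- env.trace(picture, thing): "mask" (384x512 bool, what is visible of it).
The state is a dict: "clock": time; "joint_positions": joint angles; "qvel": joint speeds; "joint_torque": joint torques, N m; "position": TCP position; "tool_rot": TCP orientation; "force": force on the tool from outside, world axes, zero at the start; "wrist_torque": the same for the moment, N m; "opening": opening from 0.0 (shut) to 1.0 (fully open); "finger_force": force on a finger pad.
Only numpy, scipy, OpenCV 4.12 (cv2) and the standard library are available. Lean on these libraries where they do the work, as an engineer would, in place of code of your own. Each camera call takes 0.05 s, during which the arm holds its last target. There are 200 camera calls.

## Working session

There is one attempt and no reset: what is moved stays moved. The work goes in short steps, each a Python script; the robot and the scene stay as the last script left them, time stands still between calls to the robot, and variables do not carry over. Pictures are saved under pics/ and viewed, at most 10 in all, crops included, and the job is handed in when it is done.

```bash
mkdir -p pics; python3 - <<'E'
from workcell import env
import cv2,numpy as np
np.set_printoptions(precision=4,suppress=True)
for n in("scene","top"):
    f=env.grab_frame(n); cv2.imwrite(f"pics/{n}0.png",f["image"])
    print(n,{k:v for k,v in f.items() if k!="image"})
    for t in["parking_stand","stone","disc","stone_rack","disc_rack","small_stone","small_disc","brass_stub","flux_tin","tape_measure"]:
        print(t,[(np.round(d["xyz"],3).tolist(),round(d["score"],2)) for d in env.search_frame(f,t)[:3]])
print(env.read_state())
E
```

```text
scene {'fx': 368.8659148549713, 'fy': 368.8659148549713, 'cx': 257.0446826853066, 'cy': 198.9403496562045, 'position': array([-0.1338,  0.4451,  0.5142]), 'orientation': array([  59.4636,   -0.5128, -114.4836]), 'shot': 1}
parking_stand [([0.496, -0.096, 0.017], 0.74)]
stone [([0.51, -0.145, 0.08], 0.83)]
disc []
stone_rack [([0.451, 0.391, 0.013], 0.57)]
disc_rack [([0.452, 0.144, 0.018], 0.91), ([0.62, 0.266, 0.028], 0.48)]
small_stone [([0.443, 0.361, 0.062], 0.83), ([0.62, 0.266, 0.027], 0.22)]
small_disc [([0.527, -0.034, 0.094], 0.66), ([0.469, 0.11, 0.062], 0.57), ([0.624, 0.012, 0.037], 0.28)]
brass_stub [([0.627, 0.013, 0.036], 0.53), ([0.458, 0.261, 0.041], 0.52)]
flux_tin [([0.619, 0.267, 0.029], 0.71)]
tape_measure [([0.626, 0.013, 0.036], 0.94)]
top {'fx': 369.5625200279779, 'fy': 369.5625200279779, 'cx': 252.07190770908028, 'cy': 193.0379844920373, 'position': array([0.3486, 0.1058, 1.0008]), 'orientation': array([ 11.5762,   0.1328, -90.0419]), 'shot': 2}
parking_stand [([0.509, -0.111, 0.014], 0.95)]
stone [([0.511, -0.146, 0.088], 0.95), ([0.471, 0.386, 0.008], 0.24)
[... 199 characters left out ...]
], 0.63)]
brass_stub [([0.628, 0.261, 0.031], 0.57), ([0.462, 0.257, 0.062], 0.51)]
flux_tin [([0.63, 0.258, 0.03], 0.75), ([0.536, -0.049, 0.092], 0.61)]
tape_measure [([0.634, 0.001, 0.056], 0.92)]
{'clock': 1.1, 'joint_positions': array([ 89.0707,  22.0417,   0.4523,   0.0001, -68.4118, -14.8167]), 'qvel': array([ 0.0776,  0.0474, -0.0242,  0.0765,  0.0091, -0.095 ]), 'joint_torque': array([ -0.0007, -39.0482,  18.7627,   4.2242,   0.0155,  -0.    ]), 'position': array([0.1696, 0.6015, 0.2022]), 'tool_rot': array([179.9989,  -0.0004, -15.746 ]), 'force': array([ 0.8681, -0.036 ,  0.5067]), 'wrist_torque': array([0.0031, 0.036 , 0.0157]), 'finger_force': 0.0, 'opening': 1.0023686333030137}
```

```bash
python3 - <<'E'
import cv2
for n in("scene","top"):
    i=cv2.imread(f"pics/{n}0.png"); cv2.imwrite(f"pics/{n}0b.png",cv2.resize(i,(800,600),interpolation=cv2.INTER_CUBIC))
E
```

```text
(no output)
```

View pics/scene0b.png

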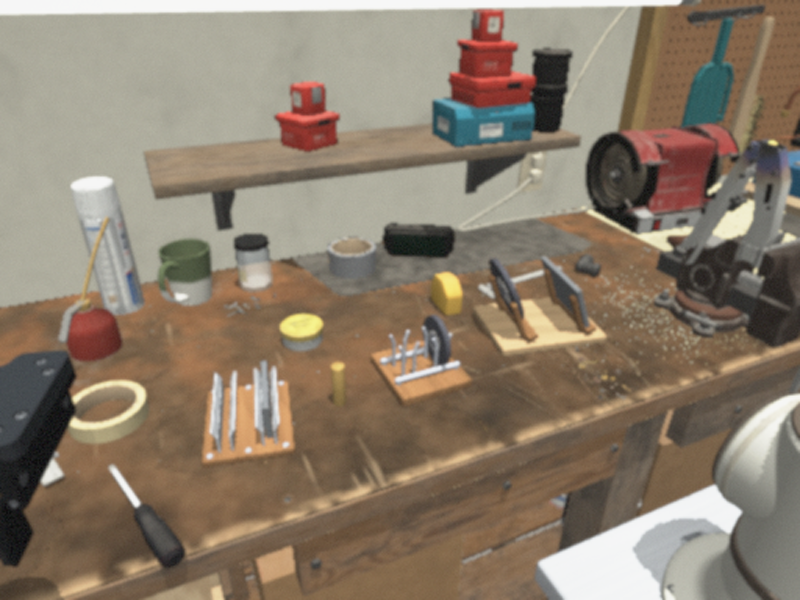

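View pics/top0b.png

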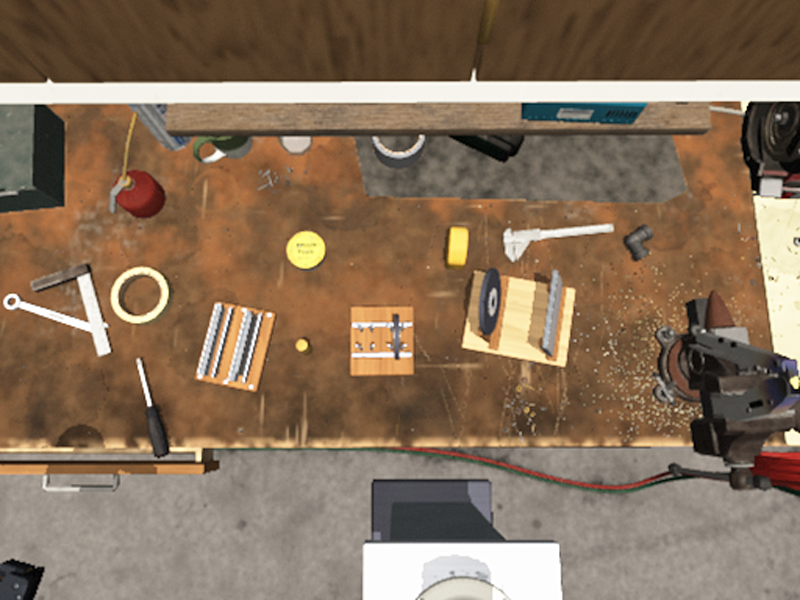

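Scene view (800x600): stone rack at (250,410), brass stub (338,383), disc rack (420,370) with its left tine set empty, stand at (540,325) with the disc (507,290) in the left bay and the stone (565,295) in the right bay. Top view: the stone rack's left channel (213,340) is empty, disc rack at (382,340), disc at (490,302), stone at (555,312). Next I'll fit models to the masks in both views.

```bash
cat > fit.py <<'E'
import numpy as np,cv2
from scipy.spatial.transform import Rotation as R
from scipy.optimize import minimize
S=3
def proj(f,P):
    p=(P-f["position"])@R.from_euler("xyz",f["orientation"],degrees=True).as_matrix()
    return np.c_[f["cx"]+f["fx"]*p[:,0]/-p[:,2], f["cy"]+f["fy"]*p[:,1]/p[:,2]]
def box(x0,x1,y0,y1,z0,z1): return np.array([[x,y,z] for x in(x0,x1) for y in(y0,y1) for z in(z0,z1)])
def disc(d,t=.008):
    a=np.linspace(0,2*np.pi,48); return np.array([[d/2*np.cos(q),s*t/2,d/2+d/2*np.sin(q)] for q in a for s in(-1,1)])
MOD={"stone":[box(-.065,.065,-.004,.004,0,.075)],"disc":[disc(.11)],
"small_stone":[box(-.05,.05,-.004,.004,0,.05)],"small_disc":[disc(.075)],
"stone_rack":[box(-.07,.07,-.055,.055,0,.012)]+[np.r_[box(-.06,.06,c+s*.006,c+s*.007,.012,.034),] for c in(-.026,.026) for s in(-1,1)]+[np.array([[x,c+s*y,z] for x in(-.06,.06) for y,z in((.006,.034),(.0115,.046))]) for c in(-.026,.026) for s in(-1,1)],
"disc_rack":[box(-.06,.06,-.055,.055,0,.015)]+[box(x-.004,x+.004,-.055,.055,.017,.025) for x in(-.026,.026)]}
def render(f,parts,T):
    m=np.zeros((384*S,512*S),np.uint8)
    for p in parts:
        u=proj(f,T.apply(p) if hasattr(T,'apply') else p@T[0].T+T[1])
        h=cv2.convexHull((((u+.5)*S-.5)*16).astype(np.int32)); cv2.fillConvexPoly(m,h,255,shift=4)
    return cv2.resize(m,(512,384),interpolation=cv2.INTER_AREA)/255.
def pose(q):  # x,y,z,yaw,lean(top towards +y)
    M=R.from_euler("z",q[3]).as_matrix()@R.from_euler("x",-q[4]).as_matrix(); return M,np.array(q[:3])
def cost(q,parts,views):
    c=0
    for f,m,ign in views:
        r=render(f,parts,pose(q))*~ign; g=(m&~ign).astype(float)
        c+=1-np.minimum(r,g).sum()/np.maximum(r,g).sum()
    return c/len(views)
E
cat > a.py <<'E'
from workcell import env
import pickle
from fit import *
np.set_printoptions(precision=4,suppress=True)
names=["stone","disc","small_stone","small_disc","stone_rack","disc_rack","parking_stand"]
F=[];K=[]
for n in("scene","top"):
    f=env.grab_frame(n);m={}
    for t in names:
        r=env.trace(f,t); exp=None
        m[t]=[(d["score"],d["mask"]) for d in r]
        for s,k in m[t]:
            ys,xs=np.nonzero(k); print(n,t,round(s,2),k.sum(),[xs.min(),xs.max(),ys.min(),ys.max()] if len(xs) else 0)
    F.append(f);K.append(m)
pickle.dump((F,K),open("obs.pkl","wb"))
E
python3 a.py
```

```text
scene stone 0.79 440 [np.int64(347), np.int64(377), np.int64(163), np.int64(208)]
scene disc 0.92 320 [np.int64(313), np.int64(335), np.int64(165), np.int64(201)]
scene small_stone 0.71 276 [np.int64(167), np.int64(174), np.int64(232), np.int64(279)]
scene small_disc 0.76 403 [np.int64(272), np.int64(288), np.int64(202), np.int64(234)]
scene stone_rack 0.78 2602 [np.int64(130), np.int64(188), np.int64(235), np.int64(298)]
scene disc_rack 0.62 1617 [np.int64(238), np.int64(301), np.int64(213), np.int64(258)]
scene parking_stand 0.72 2224 [np.int64(303), np.int64(387), np.int64(173), np.int64(226)]
scene parking_stand 0.16 2692 [np.int64(129), np.int64(188), np.int64(236), np.int64(298)]
top stone 0.73 383 [np.int64(347), np.int64(359), np.int64(173), np.int64(228)]
top disc 0.81 510 [np.int64(306), np.int64(320), np.int64(172), np.int64(214)]
top small_stone 0.82 258 [np.int64(150), np.int64(164), np.int64(201), np.int64(239)]
top small_disc 0.69 2769 [np.int64(295), np.int64(369), np.int64(173), np.int64(234)]
top small_disc 0.66 81 [np.int64(253), np.int64(255), np.int64(203), np.int64(230)]
top small_disc 0.38 263 [np.int64(150), np.int64(164), np.int64(201), np.int64(240)]
top stone_rack 0.67 1973 [np.int64(125), np.int64(176), np.int64(193), np.int64(250)]
top disc_rack 0.94 1720 [np.int64(224), np.int64(265), np.int64(196), np.int64(240)]
top parking_stand 0.64 2512 [np.int64(296), np.int64(367), np.int64(176), np.int64(235)]
top parking_stand 0.32 1771 [np.int64(126), np.int64(176), np.int64(194), np.int64(250)]
```

```bash
cat > b.py <<'E'
import pickle
from fit import *
np.set_printoptions(precision=4,suppress=True)
F,K=pickle.load(open("obs.pkl","rb"))
Z=np.zeros((384,512),bool)
def mk(v,t): 
    k=[m for s,m in K[v][t] if m.sum()<1000 or "rack" in t or "stand" in t]; return k[0] if k else Z
res={}
def fit(t,q0,free,ignores,lab=""):
    views=[]
    for v in(0,1):
        ign=Z.copy()
        for i in ignores: ign|=mk(v,i)
        views.append((F[v],mk(v,t),ign&~mk(v,t)))
    q0=np.array(q0,float);idx=np.array(free)
    def g(p): q=q0.copy();q[idx]=p;return cost(q,MOD[t],views)
    step=np.array([.01,.01,.01,.1,.1])[idx]
    best=None
    for sgn in(1,-1):
        s=np.vstack([q0[idx]]+[q0[idx]+sgn*np.eye(len(idx))[i]*step[i] for i in range(len(idx))])
        r=minimize(g,s[0],method="Nelder-Mead",options=dict(initial_simplex=s,xatol=1e-4,fatol=1e-5,maxiter=500))
        r=minimize(g,r.x,method="Nelder-Mead",options=dict(xatol=1e-4,fatol=1e-5,maxiter=400))
        if best is None or r.fun<best.fun: best=r
    q=q0.copy();q[idx]=best.x; q_=q.copy(); q_[3:]=np.degrees(q_[3:])
    print(t,lab,q_,"cost",round(best.fun,3)); res[t+lab]=q; return q
for L in(.38,-.38):
    s=np.sin(L)
    fit("stone",[.51,-.145-.06*s,.026,-.19,L],[0,1,2,3,4],["parking_stand","disc"],"+" if L>0 else "-")
    fit("disc",[.53,-.046-.08*s,.026,-.19,L],[0,1,2,3,4],["parking_stand","stone"],"+" if L>0 else "-")
    fit("stone",[.51,-.145-.06*s,.026,-.19,L],[0,1,2,3],["parking_stand","disc"],"+f" if L>0 else "-f")
    fit("disc",[.53,-.046-.08*s,.026,-.19,L],[0,1,2,3],["parking_stand","stone"],"+f" if L>0 else "-f")
fit("small_stone",[.469,.355,.012,-.29,0],[0,1,2,3],["stone_rack"])
fit("small_disc",[.475,.1,.019,0,0],[0,1,2,3],["disc_rack"])
fit("stone_rack",[.468,.386,0,-.29,0],[0,1,2,3],["small_stone"])
fit("disc_rack",[.47,.131,0,0,0],[0,1,2,3],["small_disc"])
pickle.dump(res,open("res.pkl","wb"))
def draw(v,items):
    im=cv2.resize(F[v]["image"],None,fx=3,fy=3,interpolation=cv2.INTER_CUBIC)
    for t,k,c in items:
        for p in MOD[t]:
            M,x=pose(res[k]); u=proj(F[v],p@M.T+x); h=cv2.convexHull((((u+.5)*3-.5)*16).astype(np.int32)); cv2.polylines(im,[h],True,c,1,shift=4)
    return im
it=[("stone","stone+",(0,255,0)),("disc","disc+",(0,255,0)),("stone","stone-",(0,0,255)),("disc","disc-",(0,0,255)),("small_stone","small_stone",(255,255,0)),("small_disc","small_disc",(255,255,0)),("stone_rack","stone_rack",(255,0,255)),("disc_rack","disc_rack",(255,0,255))]
a=draw(0,it)[450:910,370:1170]; b=draw(1,it)[500:760,360:1110]
cv2.imwrite("pics/ov_scene.png",a);cv2.imwrite("pics/ov_top.png",b)
E
time python3 b.py
```

```text
stone + [  0.5148  -0.1671   0.0274 -11.7685  22.0642] cost 0.056
disc + [  0.5317  -0.0697   0.0255 -11.8606  22.5631] cost 0.055
stone +f [  0.5157  -0.1677   0.0266 -11.3574  21.7724] cost 0.056
disc +f [  0.5328  -0.0691   0.0251 -11.5808  21.7724] cost 0.059
stone - [  0.5114  -0.1277   0.0165 -11.0979 -18.6878] cost 0.237
disc - [ 0.5458 -0.0457 -0.0118 -4.7509 -7.8549] cost 0.25
stone -f [  0.5121  -0.1246   0.0166 -11.1405 -21.7724] cost 0.245
disc -f [  0.5456  -0.0305  -0.0063  -8.2227 -21.7724] cost 0.303
small_stone  [  0.4723   0.3583   0.0072 -12.6051   0.    ] cost 0.037
small_disc  [ 0.4828  0.1034  0.0121 -0.8969  0.    ] cost 0.043
stone_rack  [  0.4743   0.382    0.0005 -11.2014   0.    ] cost 0.057
disc_rack  [ 0.4838  0.1294 -0.0005  0.0131  0.    ] cost 0.056
real	0m18.577s
user	0m22.313s
sys	0m11.153s
```

View pics/ov_scene.png

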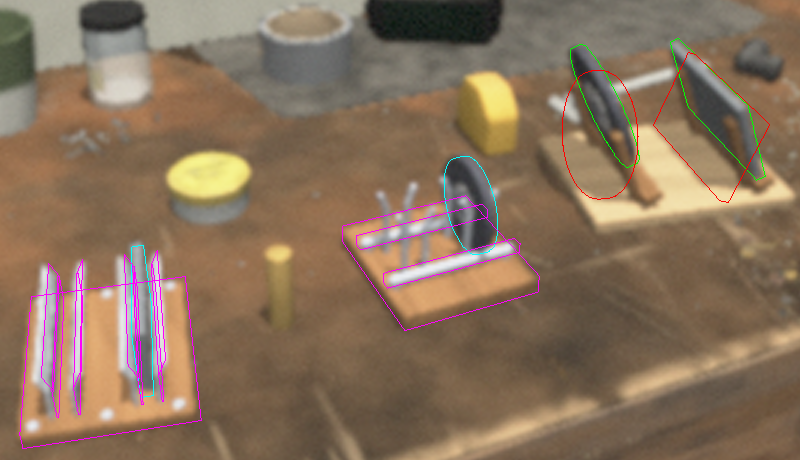

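View pics/ov_top.png

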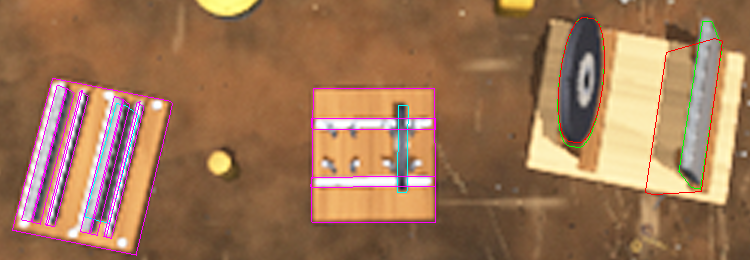

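The overlays show both items leaning towards +y (green, cost 0.055; the opposite lean is clearly wrong). Bottoms measure 25–27 mm high and the bays 100 mm apart, which agrees with the text. I'll take the disc first: gripping the stone with the disc still in place could bring the tilted gripper body against it.

```bash
cat > h.py <<'E'
from workcell import env
import pickle
from fit import *
np.set_printoptions(precision=4,suppress=True)
res=pickle.load(open("res.pkl","rb"))
def tool(M): return R.from_matrix(np.c_[M[:,0],-M[:,1],-M[:,2]]).as_euler("xyz",degrees=True)
def at(q,h):  # TCP pose with fingertips h up the item whose pose is q
    M,x=pose(q); return x+M[:,2]*h, tool(M)
def show(tag=""):
    s=env.read_state(); print(tag,round(s["clock"],2),s["position"],s["tool_rot"],"F",s["force"],"op",round(s["opening"],3),"ff",round(s["finger_force"],1))
def slot(t):
    M,x=pose(res[t]); p=x+M[:,1]*.026; return np.array([p[0],p[1],{"disc_rack":.019,"stone_rack":.012}[t],res[t][3],0.])
E
cat > pick.py <<'E'
import sys
from h import *
t=sys.argv[1]; h=float(sys.argv[2]); rack=t+"_rack"; q=res[t+"+"]
p,o=at(q,h); M,_=pose(q); up=M[:,2]
g=slot(rack); pg,og=at(g,h); pg=pg+[0,0,.10]
print(p,o,pg,og)
if len(sys.argv)>3:
    for a,b in((p+up*.10,o),(p,o),(p+[0,0,.16],o),(pg,og)): print(env.inverse_kinematics(a,b))
    sys.exit()
env.gripper_to(.45)
env.goto(p+up*.10,o)
print("touch",env.move_straight(p,rate=.12,force_limit=8)); show("at")
env.gripper_to(0.,grasp_force=25); show("grip")
env.move_straight(p+up*.03,rate=.08); show("lift")
env.move_straight(p+up*.03+[0,0,.12],rate=.2); show("up")
E
python3 pick.py disc .060 ik; python3 pick.py stone .042 ik
```

```text
[ 0.5365 -0.0472  0.0809] [157.4369   0.     -11.8606] [0.4838 0.1554 0.179 ] [180.       0.       0.0131]
[ 26.2844  20.2005 -17.3339  18.994  -67.996   42.2713]
[ 22.6802  24.7232 -26.7342  22.9734 -54.0754  39.3322]
[ 23.0942  15.7858 -13.5875  19.0146 -74.848   47.7282]
[ 36.1443  11.7773 -17.7448   0.     -60.4779  53.8687]
[ 0.518  -0.1517  0.0663] [157.9358   0.     -11.7685] [0.4793 0.4075 0.154 ] [180.       0.     -11.2014]
[ 16.1167  18.0984 -23.6788  22.3346 -60.8942  48.9743]
[ 11.6673  23.785  -32.4221  28.3178 -46.5995  44.6163]
[ 12.5241  14.0382 -18.8462  21.6589 -68.0742  55.5978]
[ 55.0851  24.465   -2.9206   0.     -62.6144  23.7135]
```

```bash
python3 pick.py disc .060; python3 - <<'E'
from h import *
f=env.grab_frame("scene"); cv2.imwrite("pics/g1.png",cv2.resize(f["image"],(768,576))); show()
E
```

```text
[ 0.5365 -0.0472  0.0809] [157.4369   0.     -11.8606] [0.4838 0.1554 0.179 ] [180.       0.       0.0131]
touch False
at 6.42 [ 0.5372 -0.0468  0.0815] [157.4745  -0.0745 -11.8311] F [0.4981 0.2125 0.4678] op 0.451 ff 0.0
grip 7.07 [ 0.5364 -0.0476  0.0812] [157.3795   0.0184 -11.8405] F [ 0.1044 -2.1806  2.0744] op 0.094 ff 25.0
lift 7.59 [ 0.539 -0.036  0.109] [157.4269  -0.0312 -11.8343] F [ 0.7774 -1.7986  0.3728] op 0.088 ff 25.0
up 8.34 [ 0.5379 -0.0358  0.2269] [157.4378   0.1378 -11.892 ] F [ 0.368  -0.0456 -1.14  ] op 0.094 ff 25.0
 8.39 [ 0.5378 -0.036   0.2266] [157.38     0.1882 -11.8861] F [ 0.7626 -0.8427 -1.2704] op 0.088 ff 25.0
```

View pics/g1.png

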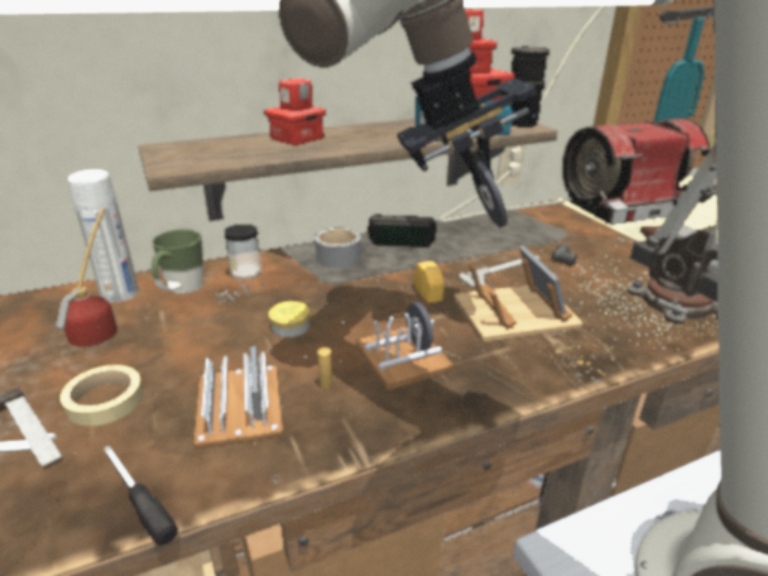

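The disc is held at (485,190), the stone is still in its bay at (540,275), and everything else is undisturbed. Next I'll move it just above the tines and check.

```bash
cat > over.py <<'E'
import sys
from h import *
t=sys.argv[1]; h=float(sys.argv[2]); dz=float(sys.argv[3])
g=slot(t+"_rack"); p,o=at(g,h)
env.move_straight(p+[0,0,.11],rotation=o,rate=.16)
env.move_straight(p+[0,0,dz],rate=.15); env.dwell(.3); show("over")
pic=None
for n in("scene","top"):
    f=env.grab_frame(n); tr=env.trace(f,t)
    im=cv2.resize(f["image"],None,fx=4,fy=4,interpolation=cv2.INTER_CUBIC)
    s=env.read_state(); q=np.r_[s["position"]-[0,0,h],g[3],0]
    def outl(q,tt,c):
        for pp in MOD[tt]:
            M,x=pose(q);u=proj(f,pp@M.T+x);cv2.polylines(im,[cv2.convexHull((((u+.5)*4-.5)*16).astype(np.int32))],True,c,1,shift=4)
    outl(q,t,(0,255,0)); outl(res[t+"_rack"],t+"_rack",(255,0,255))
    if n=="scene" and tr:
        m=tr[0]["mask"]; cen=proj(f,(q[:3]+[0,0,.055 if t=="disc" else .035])[None])[0]
        ign=np.zeros_like(m); ign[:int(cen[1])]=True
        def c(v): qq=q.copy();qq[:2]+=v[:2];qq[3]+=v[2]*10; return cost(qq,MOD[t],[(f,m,ign)])
        r=minimize(c,[0,0,0],method="Nelder-Mead",options=dict(initial_simplex=[[0,0,0],[.006,0,0],[0,.006,0],[0,0,.008]],xatol=1e-4,fatol=1e-5))
        print("score",tr[0]["score"],"offset",r.x[:2],"dyaw",np.degrees(r.x[2]*10),"cost",r.fun,"nominal",c(np.zeros(3)))
    u=proj(f,q[None,:3])[0]*4; x0=int(np.clip(u[0]-200,0,2048-400));y0=int(np.clip(u[1]-300,0,1536-600))
    cr=im[y0:y0+600,x0:x0+400]; pic=cr if pic is None else np.hstack([pic,cr])
cv2.imwrite(f"pics/over_{t}.png",pic)
E
python3 over.py disc .06 .06
```

```text
over 10.59 [0.4842 0.1557 0.1399] [-179.9414   -0.0892    0.0157] F [-0.1868  0.2651 -0.7414] op 0.09 ff 25.0
score 0.78 offset [ 0.0064 -0.0023] dyaw -1.0018759217173017 cost 0.03136804344412025 nominal 0.09761473134698839
```

View pics/over_disc.png

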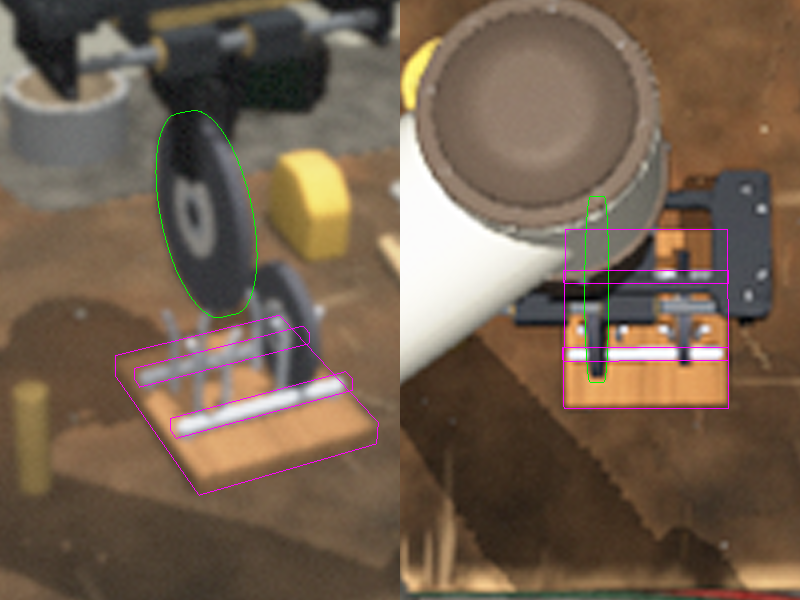

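Left half of the picture: the disc hangs at (205,215), right over the empty tines at (205,340). Right half: its edge at (597,360) lines up with the gap between the tines at (583–620,330), perhaps 2 mm ahead in x. The scene camera shifts everything by about 1 px, rack included, so I'll correct x by -2 mm and lower.

```bash
cat > place.py <<'E'
import sys
from h import *
t=sys.argv[1]; h=float(sys.argv[2]); dx,dy=float(sys.argv[3]),float(sys.argv[4])
g=slot(t+"_rack"); p,o=at(g,h); p=p+[dx,dy,0]
env.move_straight(p+[0,0,env.read_state()["position"][2]-p[2]],rotation=o,rate=.05)
env.move_straight(p+[0,0,.008],rate=.05,force_limit=6) and print("early contact"); show("near")
if env.read_state()["position"][2]<p[2]+.012:
    print("touch",env.move_straight(p+[0,0,-.005],rate=.02,force_limit=4)); show("down"); print("target",p)
E
python3 place.py disc .06 -.002 0
```

```text
near 12.23 [0.482  0.1556 0.0874] [-179.9746   -0.0421    0.0165] F [-0.2227 -0.251  -1.1719] op 0.087 ff 25.0
touch True
down 12.77 [0.4819 0.1554 0.0767] [179.975   -0.0048   0.0377] F [-0.4082 -0.3699  4.3636] op 0.086 ff 25.0
target [0.4818 0.1554 0.079 ]
```

```bash
python3 - <<'E'
from h import *
env.gripper_to(.25); show("rel")
p=np.array(env.read_state()["position"])
env.move_straight(p+[0,0,.10],rate=.12); show("up")
f=env.grab_frame("scene")
c1=cv2.resize(f["image"][170:300,200:420],(790,468),interpolation=cv2.INTER_CUBIC)
cv2.imwrite("pics/disc_done.png",c1)
E
```

```text
rel 13.36 [0.4811 0.155  0.0759] [179.9471   0.0944  -0.0013] F [ 0.5536 -0.271  -0.0865] op 0.253 ff 0.0
up 14.34 [0.4805 0.1547 0.1751] [179.9118   0.1777  -0.0124] F [ 0.2145 -0.1225  0.4154] op 0.248 ff 0.0
```

View pics/disc_done.png

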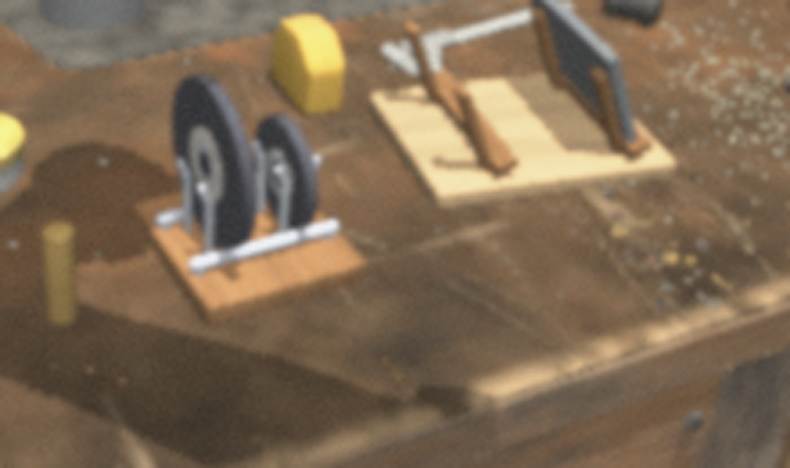

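The disc stands between the left tines (215,160) on both rails, the small disc is undisturbed, and the stone is still in its bay (590,80). Now the stone.

```bash
python3 pick.py stone .045 && python3 over.py stone .045 .045
```

```text
[ 0.5182 -0.1506  0.0691] [157.9358   0.     -11.7685] [0.4793 0.4075 0.157 ] [180.       0.     -11.2014]
touch False
at 17.03 [ 0.519  -0.1502  0.0698] [157.9678  -0.09   -11.7286] F [0.8256 0.082  0.3279] op 0.448 ff 0.0
grip 17.68 [ 0.5182 -0.1507  0.0693] [157.9157   0.0023 -11.7487] F [0.1312 0.3949 1.0516] op 0.088 ff 25.0
lift 18.21 [ 0.5206 -0.1395  0.097 ] [157.9386  -0.0244 -11.7525] F [ 0.6162 -0.6853 -0.2404] op 0.086 ff 25.0
up 18.96 [ 0.5194 -0.1395  0.2152] [157.9358   0.1659 -11.8141] F [ 0.0806  0.4833 -2.2222] op 0.087 ff 25.0
over 23.43 [0.4796 0.4079 0.1031] [-179.9009   -0.0477  -11.1977] F [-0.5085  0.6656 -1.9879] op 0.09 ff 25.0
score 0.57 offset [ 0.0091 -0.0001] dyaw 1.6794173617977655 cost 0.0860944148038092 nominal 0.20960962980397424
```

View pics/over_stone.png

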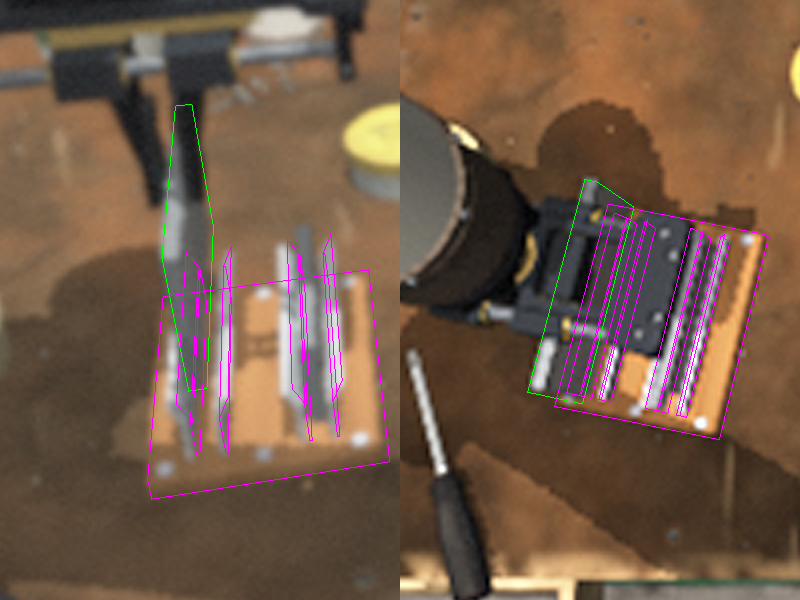

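Left half: the stone hangs at (190,250) over the empty left channel, and the rack outline sits about 1 px low in the scene view. Right half: the stone's near end (570,400) and the channel plates match the outlines. I'll measure the per-camera bias on the rack before lowering.

```bash
python3 - <<'E'
from h import *
F,K=pickle.load(open("obs.pkl","rb"))
for t,sm in(("stone_rack","small_stone"),("disc_rack","small_disc"),("small_stone","stone_rack"),("small_disc","disc_rack")):
    for v in(0,1):
        def k(n):
            c=[m for s,m in K[v][n] if m.sum()<1000 or "rack" in n]; return c[0]
        m=k(t);ign=k(sm)&~m
        q0=res[t].copy(); q0[2]={"stone_rack":0,"disc_rack":0,"small_stone":.012,"small_disc":.0195}[t]
        def c(d): q=q0.copy();q[:2]+=d[:2];q[3]+=10*d[2];return cost(q,MOD[t],[(F[v],m,ign)])
        r=minimize(c,[0,0,0],method="Nelder-Mead",options=dict(initial_simplex=[[0,0,0],[.006,0,0],[0,.006,0],[0,0,.008]],xatol=1e-4,fatol=1e-5))
        print(t,v,"d",r.x[:2],"pos",q0[:2]+r.x[:2],"yaw",np.degrees(q0[3]+10*r.x[2]),round(r.fun,3))
f=env.grab_frame("top"); T=env.trace(f,"stone"); print([ (d["score"],d["mask"].sum()) for d in T])
im=cv2.resize(F[1]["image"][185:255,118:184],None,fx=6,fy=6,interpolation=cv2.INTER_CUBIC)
im2=cv2.resize(f["image"][185:255,118:184],None,fx=6,fy=6,interpolation=cv2.INTER_CUBIC)
cv2.imwrite("pics/rack_top.png",np.hstack([im,im2]))
E
```

```text
stone_rack 0 d [0.0013 0.0005] pos [0.4756 0.3825] yaw -11.495610478231201 0.065
stone_rack 1 d [-0.0002 -0.0004] pos [0.474  0.3816] yaw -11.263200857292796 0.04
disc_rack 0 d [0.0008 0.0002] pos [0.4845 0.1297] yaw -0.8836439854555581 0.074
disc_rack 1 d [-0.0003  0.0002] pos [0.4834 0.1297] yaw 0.02211088934463934 0.035
small_stone 0 d [-0.0081  0.0008] pos [0.4642 0.3591] yaw -12.212508151141725 0.067
small_stone 1 d [ 0.0002 -0.0001] pos [0.4724 0.3583] yaw -13.041890065110417 0.008
small_disc 0 d [-0.0111  0.0057] pos [0.4718 0.1091] yaw -3.5275942611376903 0.049
small_disc 1 d [-0.0046 -0.0002] pos [0.4783 0.1032] yaw 1.2349398543658854 0.008
[(0.63, np.int64(347))]
```

View pics/rack_top.png

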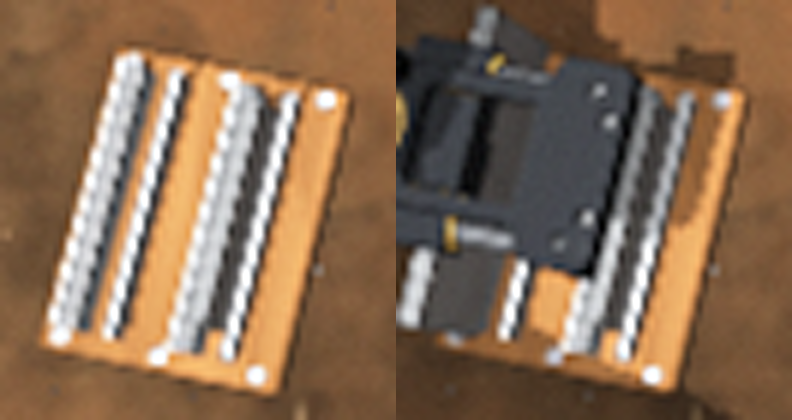

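Left: the empty rack, channel ends at rows 60–330. Right: the stone above the left channel, its near end (455,338) about 5 mm beyond the channel end, as it should be when centred. Both cameras agree on the rack to within 2 mm, so I'm lowering.

```bash
python3 place.py stone .045 0 0
```

```text
near 24.88 [0.4795 0.4077 0.0653] [-179.9772   -0.0218  -11.1944] F [ 0.4689 -0.0194 -1.9244] op 0.09 ff 25.0
touch True
down 25.34 [0.4795 0.4076 0.0571] [-179.9844   -0.0319  -11.1778] F [1.2397 0.5829 3.8373] op 0.088 ff 25.0
target [0.4793 0.4075 0.057 ]
```

Contact came at exactly the expected floor height. Releasing and checking.

```bash
python3 - <<'E'
from h import *
env.gripper_to(.25); show("rel")
p=np.array(env.read_state()["position"])
env.move_straight(p+[0,0,.12],rate=.12)
env.goto([.40,.28,.33],[180,0,-11]); env.dwell(.5); show("up")
f=env.grab_frame("scene"); a=cv2.resize(f["image"][185:305,115:315],(800,480),interpolation=cv2.INTER_CUBIC)
cv2.imwrite("pics/final.png",a)
for n in("scene","top"):
    f=env.grab_frame(n)
    for t in("stone","disc","small_stone","small_disc","brass_stub"): print(n,t,[(np.round(d["xyz"],3).tolist(),round(d["score"],2)) for d in env.search_frame(f,t)[:1]])
E
```

```text
rel 25.93 [0.4786 0.4066 0.0556] [179.8727   0.0838 -11.2258] F [-0.8997  0.8373 -0.456 ] op 0.248 ff 0.0
up 28.45 [0.4001 0.2802 0.3297] [179.9673   0.0138 -10.9966] F [-0.3312 -0.0355  0.4128] op 0.247 ff 0.0
scene stone [([0.451, 0.409, 0.075], 0.56)]
scene disc [([0.469, 0.161, 0.085], 0.95)]
scene small_stone [([0.439, 0.358, 0.062], 0.66)]
scene small_disc [([0.467, 0.108, 0.061], 0.8)]
scene brass_stub [([0.461, 0.26, 0.043], 0.54)]
top stone [([0.524, 0.393, 0.07], 0.52)]
top disc [([0.481, 0.152, 0.108], 0.59)]
top small_stone [([0.505, 0.346, 0.064], 0.57)]
top small_disc []
top brass_stub []
```

View pics/final.png

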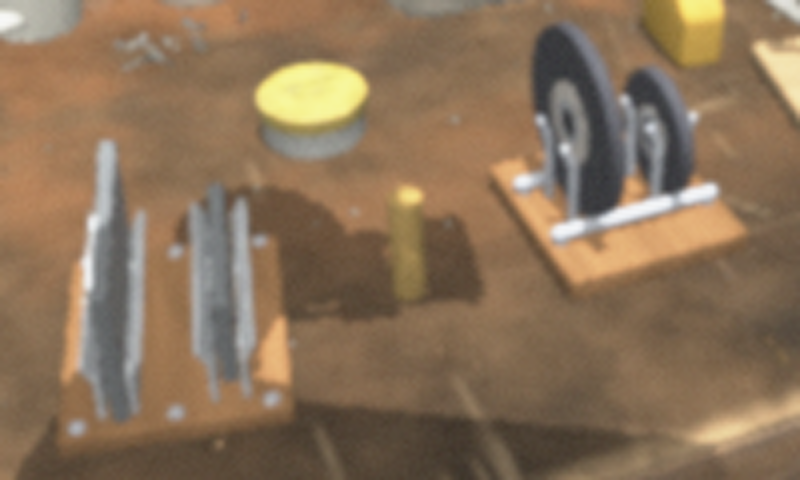

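The stone stands in the left channel (110,290), the disc between its tines (580,120), and the bystanders are where they were. Handing in.

```bash
python3 -c "
from workcell import env
print(env.close_job())"
```

```text
the job is handed in; nothing more can be done
None
```

The large stone is standing in the empty channel and the large disc between the empty tines, both lowered in gently. I handed the job in at about 29 s, having moved the disc before the stone; the final picture showed nothing disturbed around the two racks.

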